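# Slide the specimen carrier under the camera bridge

### The arm

A 7-joint arm with a two-finger parallel gripper is mounted at the origin on the work surface. World frame = base frame: x ahead of the robot, y to its left, z up, the work surface at z = 0. Lengths are in m, angles in rad, forces in N, time in s.
With the tool pointing down it reaches from about 0.4 to 0.85 m from the base axis. Payload 10.4 kg.
Tool frame: the origin (TCP) lies midway between the tips of the shut fingers; the grasp point (between the pads) lies 19 mm behind it; z points along the fingers, y is the line along which they close (so a half turn about z gives the same grasp; the last joint's range is limited). The gripper opens to 87 mm and grips with 3 to 60 N. Pads are 19 mm wide; open, the fingers measure 117 mm over their backs; the gripper's body (75 mm by 190 mm) begins 51 mm behind the grasp point.
Start: joints at [1.145, 0.332, -0.065, 1.46, 0.022, 1.35, -0.088], TCP at [0.245, -0.575, 0.223] pointing down, gripper open.
Joint ranges: [-2.6, 2.6], [-0.5, 2.12], [-1.47, 1.34], [0.16, 2.42], [-1.27, 4.41], [0.06, 2.06], [-2.6, 2.6]. Speed limits (rad/s): [2.22, 2.22, 2.79, 2.79, 3.14, 3.14, 3.14].

### API

Orientations are given as a rotation vector (axis times angle).
In Python, from plant import robot gives the robot as it stands.
- The arm moves only by the tool carry_out, never from a script. Its argument "rows" is a list of rows, each a list of 3 entries, a list of its own where there are three numbers: the opening, from 0 (shut) to 1 (fully open), then the shift along the tool's x, y, z each as a share of 0.1 m, from -1 to 1, then the turn, a rotation vector about the tool's x, y, z each as a share of 60 degrees, from -1 to 1. In form: [[hand, [tx, ty, tz], [rx, ry, rz]], ...]. A call has 1 to 12 rows; each row shifts and turns the commanded pose from where the row before left it, along the tool's axes as they then stand; what a row does not reach is not made up. A row lasts 1/12 s, in which the tool goes at most 41.7 mm and 7.16 degrees, less where a joint would pass 70% of its speed; a pose out of reach is approached as far as the arm can. A call with a number of a shift or a turn outside -1 to 1 is refused whole. A call with a gripper value outside its range is refused whole. The fingers move at their own pace and stop on an object; "newtons" is the grip in N (left out, the last holds). Time passes only in rows, so rows that do not move let the fingers close. It gives the time, the measured TCP pose, the force, the opening and the grip force at its end, in the units of the state.
- robot.get_state(): the state, without advancing time (a new reading comes with each control period).
- robot.read_camera(name): name is "scene" or "top" or "wrist"; returns the picture (420x560x3 uint8, red, green, blue); there is no depth.
- robot.get_calibration(name): a dict with "K" (3x3 intrinsics, pixels), "rvec" (rotation vector, rad) and "tvec" (3), from world to camera coordinates, as OpenCV has them. Camera axes: x right, y down, z forward; pixel columns grow to the right and rows downward; lengths in m; the calibration is good to about 2 mm. A picture is of the moment at which its call begins: read the wrist's pose just before it. get_calibration takes no time and is no camera call; for the wrist camera it gives the pose at the moment of the call.
- robot.finish_job(): hands the job in; it is judged then, once.
Trained networks look in the newest picture that a camera, given by its name, has taken for a name from the list of things; names that differ only in an ending like _2 or _b are one class to them, and where a whole thing is asked for, a point or a joint stands for the part that bears it (a point fixed in the world has none). Each returns a list of dicts, best first, with "conf" (0 to 1); they miss things now and then, are a little off and sometimes report something else, mostly with a low value. They report only what shows in the picture. A call takes as long as a camera call. They do not tell look-alikes from the thing itself.
- robot.boxes_of(camera, target): "bbox" ([left, top, right, bottom] in pixels, round what is visible of it).
- robot.outline_of(camera, target): "mask" (420x560 bool, what is visible of it) and "bbox" ([left, top, right, bottom] in pixels, round what is visible of it).
- robot.landmark_of(camera, target): "uv" ([column, row] in pixels: a listed point, or the origin of a listed thing).
The state is a dict: "t": time; "joint_pos": joint angles; "qd": joint speeds; "tau": joint torques, N m; "tcp_pos": TCP position; "tool_rot": TCP orientation; "wrist_force": force on the tool from outside, world axes, zero at the start; "wrist_torque": the same for the moment, N m; "opening": finger opening in m; "grip_force": force on a finger pad.
Only numpy, scipy, OpenCV 4.12 (cv2) and the standard library are available. Lean on these libraries where they do the work, as an engineer would, in place of code of your own. Each camera call takes 0.05 s, during which the arm holds its last target. There are 200 camera calls.

### The job

Straighten the flat specimen carrier on the desk and push it, specimen end first, through the flared mouth and under the low camera bridge until its front edge rests squarely against the stop bar on the far side. Only push it with the fingers: keep it flat on the desk, never lifted or tipped, and do not touch the polished specimen mount standing on it. Leave the mouse, the bottle and the spare mount where they are.

Things in the scene. Friction and masses are not known exactly. Their poses are not given: they have to be found in the camera images.
- bridge: Fixed off-white camera bridge with a short black barrel (radius 21, up to 113 high). Origin on the desk under the lens; x runs along the lane in the sliding direction, z up. Two legs (x -30 to 30, 20 wide, inner faces y = +-36) leave a lane 72 wide on bare desk; the beam on them (60 along x, 112 across, top at 48) leaves 28 of headroom. Sizes in mm.
- mouth (a point): Middle of the bridge's mouth, on the desk, at x = -67 mm of the bridge. Two aluminium flares 22 mm high narrow from about 120 mm apart here to the 72 mm lane at x = -30.
- stop (a point): Foot of the near face of the low stop bar across the lane's far end, on the desk, at x = +45 mm of the bridge; the bar is 14 mm high and the carrier's front edge is to rest against it.
- carrier: Loose aluminium plate 170 long (x), 64 wide (y), 10 thick, about 0.35 kg, flat on the desk before the mouth, out of line and turned up to 0.4 rad. Origin: centre of its underside; x points to the front edge (x = 85), which goes first. Along the rear edge (x = -85) stands a full-width bar 14 thick, top 24 above the desk, to push on; pushed home its rear face is 125 before the bridge's origin. Sizes in mm.
- specimen: Specimen mount fixed on the carrier: black disc 30 mm in diameter, 13.5 tall, bright polished face on top; origin at the centre of its underside, at x = 40, y = 0, z = 10 mm of the carrier. Its top, 23.5 mm above the desk, passes under the beam with 4.5 mm to spare. Not to be touched.
- specimen_foot (a point): Point of the carrier's underside below the centre of the specimen mount (x = +40 mm of the carrier). With the carrier home it coincides with the bridge's origin.
- mouse: Bystander: a black and grey computer mouse 94 x 58 x 34 mm, beside the bridge's mouth on its -y side. Origin at the centre of its underside.
- bottle: Bystander: a small upright amber bottle, 40 mm in diameter, 75 mm tall, on the -y side of the bridge. Origin at the centre of its underside.
- spare: Bystander: a loose spare specimen mount, black disc 30 mm in diameter, 22 mm tall, on the +y side of the bridge. Origin at the centre of its underside.
Not all that is in view belongs to the job. Of the things like the carrier, leave any that is orange; of the rest the smaller one is meant.

How it is judged:
By the outcome, as a careful person would: the job done as asked, in the order asked, and still so for the second after the job is handed in, with the robot touching nothing.
It also fails if it takes over 54 s, if anything falls off the work surface, if the arm or the gripper's body presses on something with over 40 N, if the wrist force passes 120 N, or if a joint passes its speed limit or range.

## Working session

There is one attempt and no reset: what is moved stays moved. The work goes in short steps, Python scripts to look and compute and a tool call to move; the robot and the scene stay as the last step left them, time stands still between calls to the robot, and variables do not carry over. Pictures are saved under pics/ and viewed, at most 10 in all, crops included, and the job is handed in when it is done.

Besides the shell and the picture viewer there is one more tool, called after "Request:" as name(argument=value, ...), one argument or row to a line, values as JSON. carry_out: Moves the arm, as the interface text tells. Its arguments: {"type":"object","properties":{"rows":{"type":"array","items":{"type":"array"}},"newtons":{"type":"number"}},"required":["rows"]}

```bash
mkdir -p pics; cat > h.py <<'E'
import numpy as np, cv2
from plant import robot
def cal(n):
    c=robot.get_calibration(n);return np.array(c['K']),cv2.Rodrigues(np.array(c['rvec'],float))[0],np.array(c['tvec'],float).ravel()
def ray(n,uv,z,c=None):
    K,R,t=c or cal(n);d=R.T@np.linalg.inv(K)@np.array([uv[0],uv[1],1.]);o=-R.T@t
    return o+d*(z-o[2])/d[2]
def proj(n,p,c=None):
    K,R,t=c or cal(n);q=K@(R@np.array(p,float)+t);return q[:2]/q[2]
def save(n,f):
    im=robot.read_camera(n);cv2.imwrite('pics/'+f,im[:,:,::-1]);return im
E
python3 - <<'E'
from h import *
a=save('top','top0.png');b=save('scene','scene0.png')
cv2.imwrite('pics/t.png',cv2.resize(a,(800,600))[:,:,::-1])
for n in('top','scene'):
  for t in('carrier','specimen','specimen_foot','mouth','stop','bridge','mouse','bottle','spare'):
    z=0.01 if t=='specimen' else 0
    print(n,t,[(np.round(d['uv'],1).tolist(),round(d['conf'],2),ray(n,d['uv'],z)[:2].round(4).tolist()) for d in robot.landmark_of(n,t)])
s=robot.get_state();print(s['t'],s['tcp_pos'],s['tool_rot'],s['opening'])
E
```

```text
top carrier [([339.3, 131.3], 0.87, [0.7561, -0.0914]), ([385.3, 292.1], 0.79, [0.3577, -0.1994]), ([324.4, 207.1], 0.69, [0.5594, -0.0542])]
top specimen [([305.8, 209.1], 0.67, [0.5516, -0.008]), ([383.5, 316.7], 0.6, [0.3017, -0.1915]), ([215.0, 220.1], 0.17, [0.5198, 0.2117])]
top specimen_foot [([304.7, 205.0], 0.91, [0.5636, -0.0057]), ([381.4, 315.7], 0.77, [0.3031, -0.189]), ([318.2, 137.6], 0.65, [0.7381, -0.0379]), ([232.4, 219.4], 0.35, [0.5239, 0.1708])]
top mouth [([221.8, 265.2], 0.4, [0.4124, 0.1915])]
top stop [([213.6, 219.8], 0.91, [0.5219, 0.2168])]
top bridge [([230.8, 218.7], 0.9, [0.5256, 0.1748])]
top mouse [([255.2, 157.9], 0.93, [0.6813, 0.1202])]
top bottle [([210.1, 164.3], 0.52, [0.6622, 0.2327])]
top spare [([223.0, 265.8], 0.67, [0.411, 0.1885]), ([214.6, 216.6], 0.41, [0.5299, 0.2147])]
scene carrier [([308.9, 101.8], 0.97, [0.3499, -0.196]), ([257.2, 180.4], 0.93, [0.5513, -0.0552])]
scene specimen [([167.9, 217.0], 0.76, [0.7407, -0.0526]), ([267.5, 188.8], 0.72, [0.5462, -0.0199]), ([331.7, 92.7], 0.59, [0.2967, -0.187])]
scene specimen_foot [([169.9, 220.1], 0.88, [0.7392, -0.0513]), ([330.4, 94.9], 0.8, [0.2967, -0.1912]), ([267.2, 192.4], 0.62, [0.5477, -0.0192])]
scene mouth []
scene stop []
scene bridge [([329.6, 263.7], 0.7, [0.5237, 0.1753])]
scene mouse [([235.6, 276.9], 0.56, [0.6824, 0.1175])]
scene bottle [([281.9, 320.9], 0.75, [0.6503, 0.2292])]
scene spare [([386.5, 238.9], 0.85, [0.4052, 0.1819])]
1.0 [ 0.245031   -0.57500239  0.22259036] [3.07795976e+00 6.28432447e-01 5.19646487e-05] 0.08687223535974828
```

View pics/t.png

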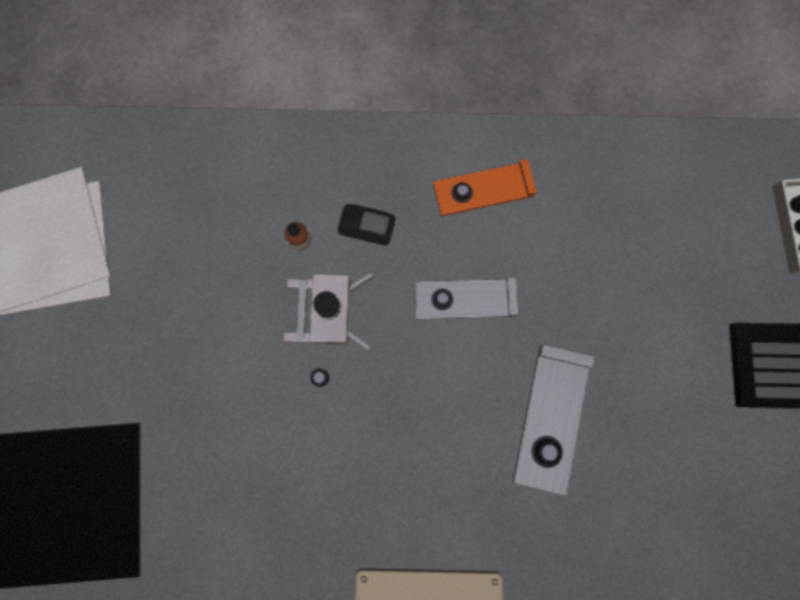

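View pics/scene0.png

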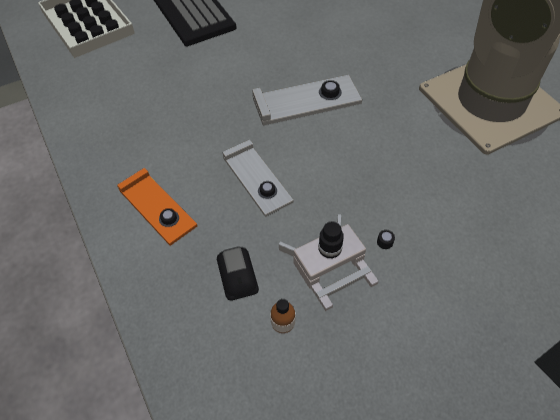

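The target is the small grey carrier, centred at about (466, 299) in the enlarged top view with its bar at (513, 297). The bridge is at (327, 305), the orange carrier at (485, 188) and the larger grey one at (555, 420). The lane runs roughly along world +y. I'll move behind the carrier and look with the wrist camera.

Request:
carry_out(
  rows=[
    [1,[0.34,-0.18,0],[0,0,0]],
    [1,[0.34,-0.18,0],[0,0,0]],
    [1,[0.34,-0.18,0],[0,0,0]],
    [1,[0.34,-0.18,0],[0,0,0]],
    [1,[0.34,-0.18,0],[0,0,0]],
    [1,[0.34,-0.18,0],[0,0,0]],
    [1,[0.34,-0.18,0],[0,0,0]],
    [1,[0.34,-0.18,0],[0,0,0]],
    [1,[0.34,-0.18,0],[0,0,0]],
    [1,[0.34,-0.18,0],[0,0,0]],
    [1,[0.34,-0.18,0],[0,0,0]],
    [1,[0.34,-0.18,0],[0,0,0]],
  ],
)

```text
t: 2.0
tcp_pos: [0.5366, -0.2148, 0.2228]
tool_rot: [3.078, 0.628, 0.001]
wrist_force: [1.3, -0.5, 0.0]
opening: 0.0874
grip_force: 0.0
```

Request:
carry_out(
  rows=[
    [0.25,[0,0,0],[0,0,-0.11]],
    [0.25,[0,0,0],[0,0,-0.11]],
    [0.25,[0,0,0],[0,0,-0.11]],
    [0.25,[0,0,0],[0,0,-0.11]],
    [0.25,[0,0,0],[0,0,-0.11]],
    [0.25,[0,0,0],[0,0,-0.11]],
    [0.25,[0,0,0],[0,0,-0.11]],
    [0.25,[0,0,0],[0,0,-0.11]],
    [0.25,[0,0,0],[0,0,-0.11]],
    [0.25,[0,0,0],[0,0,-0.11]],
    [0.25,[0,0,0],[0,0,0]],
    [0.25,[0,0,0],[0,0,0]],
  ],
)

```text
t: 3.0
tcp_pos: [0.5357, -0.2164, 0.2226]
tool_rot: [2.243, 2.199, 0.0]
wrist_force: [-0.1, 0.9, 0.0]
opening: 0.0226
grip_force: 0.0
```

```bash
python3 - <<'E'
from h import *
s=robot.get_state();print(s['t'],s['tcp_pos'],s['tool_rot'],s['opening'],s['joint_pos'],s['wrist_force'])
K,R,t=cal('wrist');print(-R.T@t,R[2])
im=save('wrist','w0.png')
for t in('carrier','specimen','specimen_foot','mouth','stop','bridge','mouse'):
    z=0.01 if t=='specimen' else 0
    print(t,[(np.round(d['uv'],1).tolist(),round(d['conf'],2),ray('wrist',d['uv'],z)[:2].round(4).tolist()) for d in robot.landmark_of('wrist',t)])
E
```

```text
3.0 [ 0.5356833  -0.2164344   0.22256558] [2.24326435e+00 2.19925288e+00 8.20445746e-05] 0.022602383870508523 [ 0.71702955  0.26728805 -0.49246846  1.56962775  0.12873507  1.33695412
  0.18968673] [-0.07063971  0.91016839  0.03449814]
[ 0.53807967 -0.13383028  0.38446075] [-0.00640976 -0.29933673 -0.95412601]
carrier [([476.8, 55.9], 0.81, [0.7531, -0.0866]), ([286.1, 30.9], 0.79, [0.5497, -0.0587]), ([121.1, 170.2], 0.7, [0.3534, -0.2022])]
specimen [([477.6, 14.4], 0.89, [0.7419, -0.0494]), ([67.6, 162.6], 0.79, [0.2984, -0.1907])]
specimen_foot [([471.9, 17.0], 0.83, [0.7418, -0.0492]), ([72.1, 162.9], 0.68, [0.2972, -0.1928])]
mouth []
stop [([286.6, 29.1], 0.35, [0.5499, -0.0569])]
bridge []
mouse []
```

View pics/w0.png

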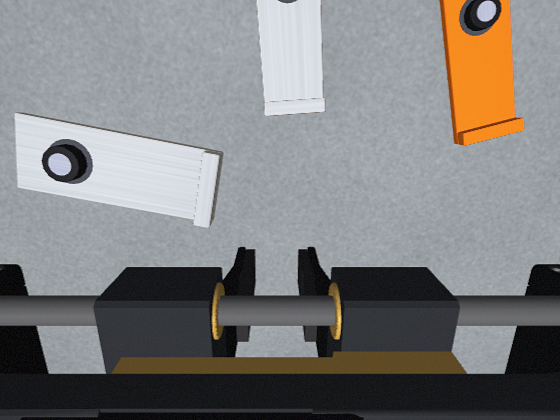

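The wrist view shows the carrier's rear bar from (265, 108) to (325, 105), with the specimen cut off at the top. I'll move forward and up so the carrier and bridge are in view together.

Request:
carry_out(
  rows=[
    [0.25,[0.3,0,-0.15],[0,0,0]],
    [0.25,[0.3,0,-0.15],[0,0,0]],
    [0.25,[0.3,0,-0.15],[0,0,0]],
    [0.25,[0.3,0,-0.15],[0,0,0]],
    [0.25,[0.3,0,-0.15],[0,0,0]],
    [0.25,[0.3,0,-0.15],[0,0,0]],
    [0.25,[0.3,0,-0.15],[0,0,0]],
    [0.25,[0.3,0,-0.15],[0,0,0]],
    [0.25,[0,0,0],[0,0,0]],
    [0.25,[0,0,0],[0,0,0]],
  ],
)

```text
t: 4.23
tcp_pos: [0.5397, 0.0257, 0.3435]
tool_rot: [2.235, 2.206, 0.002]
wrist_force: [0.9, -0.1, 0.0]
opening: 0.0215
grip_force: 0.0
```

```bash
python3 - <<'E'
from h import *
s=robot.get_state();print(s['t'],s['tcp_pos'],s['tool_rot'])
K,R,t=cal('wrist');print(-R.T@t,R[2])
im=save('wrist','w1.png');cv2.imwrite('pics/w1b.png',cv2.resize(im,(800,600),interpolation=3)[:,:,::-1])
for t in('carrier','specimen','specimen_foot','mouth','stop','bridge','mouse','bottle','spare'):
    z=0.01 if t=='specimen' else 0
    print(t,[(np.round(d['uv'],1).tolist(),round(d['conf'],2),ray('wrist',d['uv'],z)[:2].round(4).tolist()) for d in robot.landmark_of('wrist',t)])
E
```

```text
4.2333 [0.53974784 0.02570312 0.34351016] [2.23461852 2.20634017 0.00230783]
[0.54126309 0.10831646 0.50538606] [-0.00253993 -0.29924325 -0.95417348]
carrier [([407.3, 230.1], 0.74, [0.7525, -0.0919]), ([281.7, 210.9], 0.64, [0.5474, -0.0555]), ([265.2, 20.8], 0.55, [0.5281, 0.2162])]
specimen [([404.4, 209.5], 0.78, [0.7398, -0.0537]), ([282.4, 190.0], 0.61, [0.5485, -0.0189]), ([358.9, 13.3], 0.55, [0.6526, 0.2201])]
specimen_foot [([398.6, 211.2], 0.71, [0.7347, -0.0597]), ([283.6, 189.4], 0.64, [0.5504, -0.0205])]
mouth []
stop [([266.1, 25.2], 0.81, [0.5292, 0.2108])]
bridge [([265.1, 59.4], 0.8, [0.5267, 0.1683])]
mouse [([373.5, 99.6], 0.73, [0.6827, 0.1123])]
bottle [([361.0, 13.7], 0.83, [0.658, 0.2233])]
spare [([284.3, 209.4], 0.75, [0.5517, -0.0524]), ([185.6, 51.0], 0.68, [0.4161, 0.1815])]
```

View pics/w1b.png

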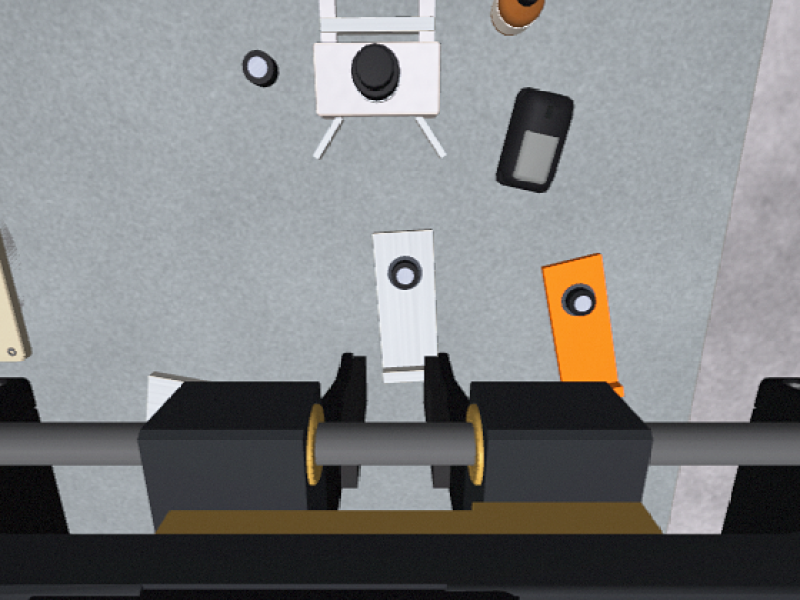

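The carrier's front corners are at (373, 233) and (433, 230). The bar is at about (383..437, 370..380), the beam corners at (314, 42), (440, 41), (440, 117) and (314, 115), and the flare tips at (317, 158) and (444, 157). Next I'll refine these with fits.

```bash
python3 - <<'E'
from h import *
im=cv2.imread('pics/w1.png');c=cal('wrist')
g=cv2.cvtColor(im,cv2.COLOR_BGR2GRAY)
hsv=cv2.cvtColor(im,cv2.COLOR_BGR2HSV)
print('ground gray',g[150,350],'carrier',g[240,283],g[225,290],'beam',g[75,245])
def P(pts,z):return np.array([ray('w',np.array(p)*.7+0*0,z,c) for p in pts])
print('beam',P([(314,42),(440,41),(440,117),(314,115)],.048)[:,:2].round(4).tolist())
print('flare',P([(317,158),(444,157)],.022)[:,:2].round(4).tolist())
print('front',P([(373,234),(433,230)],.01)[:,:2].round(4).tolist())
print('bar',P([(384,382),(437,378)],.024)[:,:2].round(4).tolist())
# edge lines: subpixel side edges by gradient per row
G=cv2.GaussianBlur(g,(0,0),1).astype(float)
def side(rows,c0,c1,z,s):
    pts=[]
    for r in rows:
        d=np.gradient(G[r,c0:c1])*s;pts.append(ray('w',(c0+d.argmax(),r),z,c)[:2])
    pts=np.array(pts);v=cv2.fitLine(pts.astype(np.float32),cv2.DIST_HUBER,0,.001,.001).ravel()
    v[:2]*=np.sign(v[1]);return v
L=side(range(172,250),255,275,.01,1);Rr=side(range(172,245),298,312,.01,-1)
print('carrier L,R',L,Rr,[np.degrees(np.arctan2(-v[0],v[1])) for v in(L,Rr)])
print('width',abs(np.cross(L[:2],Rr[2:]-L[2:])))
L=side(range(34,78),212,228,.048,1);Rr=side(range(34,78),300,316,.048,-1)
print('beam L,R',L,Rr,[np.degrees(np.arctan2(-v[0],v[1])) for v in(L,Rr)],'mid x at y=.17',[(v[2]+v[0]/v[1]*(.17-v[3])) for v in(L,Rr)])
E
```

```text
ground gray 168 carrier 232 224 beam 234
beam [[0.4729, 0.198], [0.5822, 0.197], [0.583, 0.1353], [0.4689, 0.1389]]
flare [[0.465, 0.1013], [0.5898, 0.1002]]
front [[0.5172, 0.0234], [0.5805, 0.0266]]
bar [[0.5253, -0.1429], [0.5853, -0.1388]]
carrier L,R [-0.04631693  0.9989268   0.5199758  -0.06462905] [-0.04257234  0.9990934   0.58257973 -0.04920364] [np.float32(2.6547143), np.float32(2.4399526)]
width 0.06325123
beam L,R [0.00562088 0.9999842  0.47118586 0.17129962] [-0.0117933   0.99993044  0.581359    0.16687067] [np.float32(-0.3220546), np.float32(0.67572176)] mid x at y=.17 [np.float32(0.47117856), np.float32(0.58132213)]<stdin>:21: DeprecationWarning: Arrays of 2-dimensional vectors are deprecated. Use arrays of 3-dimensional vectors instead. (deprecated in NumPy 2.0)
```

Estimates so far:

| Item | Value |
|---|---|
| Lane | x ≈ 0.5265, along +y |
| Bridge origin | y ≈ 0.167 |
| Carrier centre | (0.551, −0.058) |
| Carrier turn | ≈ +2.5° |

The plan is to press both fingers against the carrier's +x side to bring it straight and onto the lane line, then push from behind.

Request:
carry_out(
  rows=[
    [1,[0,0,0.15],[0,0,0.115]],
    [1,[0,0,0.15],[0,0,0.115]],
    [1,[0,0,0.15],[0,0,0.115]],
    [1,[0,0,0.15],[0,0,0.115]],
    [1,[0,0,0.15],[0,0,0.115]],
    [1,[0,0,0.15],[0,0,0.115]],
    [1,[0,0,0.15],[0,0,0.115]],
    [1,[0,0,0.15],[0,0,0.115]],
    [1,[0,0,0.15],[0,0,0.115]],
    [1,[0,0,0.15],[0,0,0.115]],
    [1,[0,0,0.15],[0,0,0.115]],
    [1,[0,0,0.15],[0,0,0.115]],
  ],
)

```text
t: 5.73
tcp_pos: [0.5395, 0.0235, 0.1618]
tool_rot: [3.137, 0.162, 0.0]
wrist_force: [-1.3, -0.3, 0.1]
opening: 0.0859
grip_force: 0.0
```

Request:
carry_out(
  rows=[
    [1,[0,0,0],[0,0,0.108]],
    [1,[0.24,0.28,0],[0,0,0]],
    [1,[0.24,0.28,0],[0,0,0]],
    [1,[0.24,0.28,0],[0,0,0]],
    [1,[0,0,0],[0,0,0]],
    [1,[0,0,0],[0,0,0]],
  ],
)

```text
t: 6.23
tcp_pos: [0.6117, -0.0629, 0.1617]
tool_rot: [-3.141, 0.011, 0.001]
wrist_force: [0.4, 0.7, -0.3]
opening: 0.0872
grip_force: 0.0
```

Request:
carry_out(
  rows=[
    [1,[0,0,0.3],[0,0,-0.009]],
    [1,[0,0,0.3],[0,0,0]],
    [1,[0,0,0.3],[0,0,0]],
    [1,[0,0,0.3],[0,0,0]],
    [1,[0,0,0.2],[0,0,0]],
    [1,[0,0,0.1],[0,0,0]],
    [1,[0,0,0.06],[0,0,0]],
    [1,[0,0,0],[0,0,0]],
    [1,[0,0,0],[0,0,0]],
  ],
)

```text
t: 6.98
tcp_pos: [0.612, -0.0603, 0.0078]
tool_rot: [3.142, 0.01, 0.002]
wrist_force: [-0.3, 0.8, -0.1]
opening: 0.0871
grip_force: 0.0
```

Request:
carry_out(
  rows=[
    [1,[-0.06,0,0.028],[0,0,0]],
    [1,[-0.06,0,0],[0,0,0]],
    [1,[-0.04,0,0],[0,0,0]],
    [1,[-0.04,0,0],[0,0,0]],
    [1,[-0.04,0,0],[0,0,0]],
    [1,[-0.04,0,0],[0,0,0]],
    [1,[-0.04,0,0],[0,0,0]],
    [1,[-0.04,0,0],[0,0,0]],
    [1,[-0.03,0,0],[0,0,0]],
    [1,[-0.03,0,0],[0,0,0]],
    [1,[-0.02,0,0],[0,0,0]],
    [1,[0,0,0],[0,0,0]],
  ],
)

```text
t: 7.98
tcp_pos: [0.5668, -0.0609, 0.0037]
tool_rot: [3.141, 0.009, -0.001]
wrist_force: [2.2, 0.1, 1.5]
opening: 0.0869
grip_force: 1.0
```

```bash
python3 - <<'E'
from h import *
s=robot.get_state();print(s['t'],s['tcp_pos'],s['tool_rot'],s['wrist_force'])
a=save('top','top1.png')
cv2.imwrite('pics/t1.png',cv2.resize(a[130:270,160:400],(800,467),interpolation=cv2.INTER_CUBIC)[:,:,::-1])
E
```

```text
7.9833 [ 0.56675579 -0.06094745  0.00370204] [ 3.14144934e+00  9.16834200e-03 -7.58041113e-04] [2.18076028 0.1171634  1.45799974]
```

View pics/t1.png

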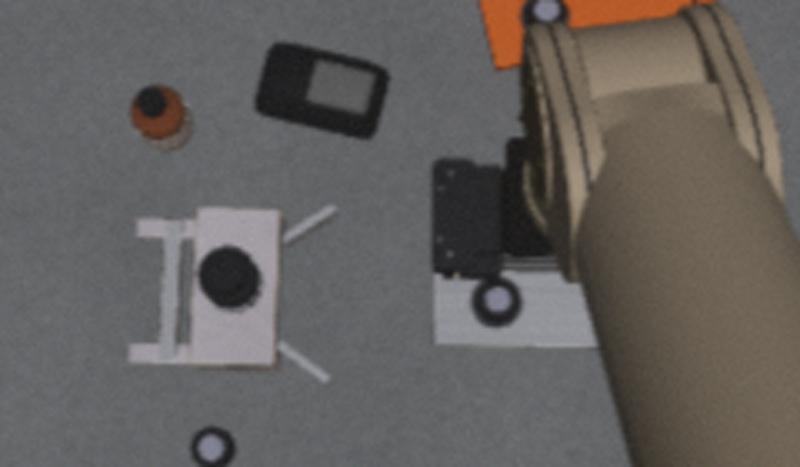

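The carrier now lies straight at roughly (433–600, 275–345) in the crop, lined up with the bridge, whose beam centre is at (238, 287). I'll retreat, turn the tool back and check with the wrist camera.

Request:
carry_out(
  rows=[
    [1,[0.1,0,0],[0,0,0]],
    [1,[0.1,0,-0.05],[0,0,0]],
    [1,[0,0,-0.3],[0,0,0]],
    [1,[0,0,-0.3],[0,0,0]],
    [1,[0,0,-0.3],[0,0,-0.115]],
    [1,[0,0,-0.3],[0,0,-0.115]],
    [1,[0,0,-0.3],[0,0,-0.115]],
    [1,[0,0,-0.3],[0,0,-0.115]],
    [1,[0,0,-0.3],[0,0,-0.115]],
    [1,[0,0,-0.3],[0,0,-0.115]],
    [0.2,[0,0,0],[0,0,-0.115]],
    [0.2,[0,0,0],[0,0,-0.115]],
  ],
)

```text
t: 9.03
tcp_pos: [0.5873, -0.0607, 0.25]
tool_rot: [2.775, 1.471, 0.001]
wrist_force: [-0.5, 0.8, -0.5]
opening: 0.0799
grip_force: 0.0
```

Request:
carry_out(
  rows=[
    [0.2,[0,0,0],[0,0,-0.115]],
    [0.2,[0,0,0],[0,0,-0.115]],
    [0.2,[0,0,0],[0,0,-0.115]],
    [0.2,[0,0,0],[0,0,-0.115]],
    [0.2,[0,0,0],[0,0,-0.115]],
    [0.2,[0.2,-0.3,0],[0,0,0]],
    [0.2,[0.2,-0.3,0],[0,0,0]],
    [0.2,[0,0,0],[0,0,0]],
    [0.2,[0,0,0],[0,0,0]],
  ],
)

```text
t: 9.78
tcp_pos: [0.5254, -0.02, 0.2483]
tool_rot: [-2.218, -2.224, 0.004]
wrist_force: [0.4, -1.4, -0.2]
opening: 0.0226
grip_force: 0.0
```

```bash
python3 - <<'E' 2>/dev/null
from h import *
s=robot.get_state();print(s['t'],s['tcp_pos'],s['tool_rot'],s['opening'])
c=cal('wrist')
im=save('wrist','w2.png');cv2.imwrite('pics/w2b.png',cv2.resize(im,(800,600),interpolation=3)[:,:,::-1])
for t in('carrier','specimen_foot','mouth','bridge'):
    print(t,[(np.round(d['uv'],1).tolist(),round(d['conf'],2),ray('wrist',d['uv'],0)[:2].round(4).tolist()) for d in robot.landmark_of('wrist',t)])
np.savez('c2.npz',K=c[0],R=c[1],t=c[2])
print('proj L/R edge',[proj('w',p,c).round(0).tolist() for p in[(.4945,.02,.01),(.4945,-.12,.01),(.5585,.02,.01),(.5585,-.12,.01)]])
E
```

```text
9.7833 [ 0.52543648 -0.01995656  0.24833395] [-2.21845492 -2.22383915  0.00388871] 0.022550678992873198
carrier [([450.1, 224.7], 0.68, [0.7577, -0.0886]), ([273.4, 199.8], 0.61, [0.5237, -0.0545])]
specimen_foot [([274.3, 171.1], 0.94, [0.5252, -0.017]), ([119.6, 290.5], 0.87, [0.3056, -0.1882]), ([441.7, 198.1], 0.56, [0.7414, -0.0521])]
mouth []
bridge [([275.3, 3.7], 0.73, [0.5269, 0.1683])]
proj L/R edge [[250.0, 143.0], [253.0, 250.0], [304.0, 143.0], [301.0, 250.0]]
```

View pics/w2b.png

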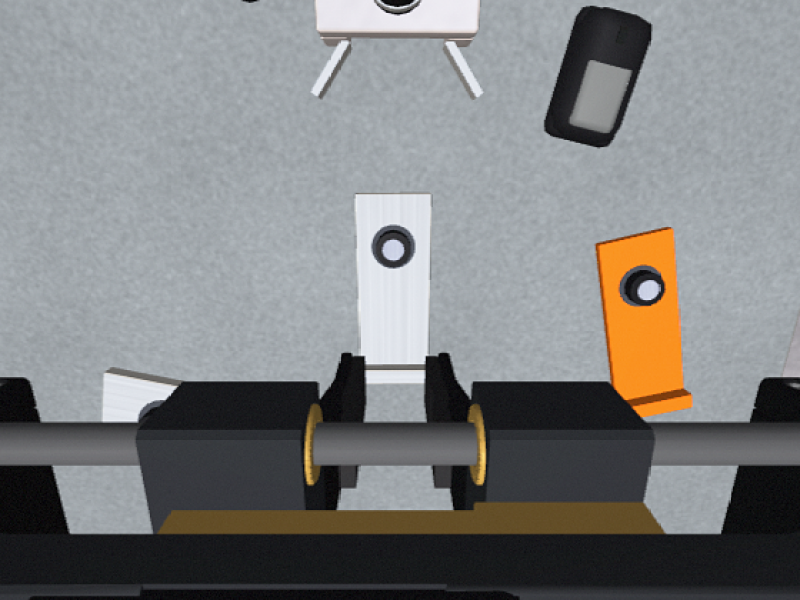

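The carrier is straight, with front corners at (355, 194) and (431, 194) and edges symmetric about column 393. The flare tips are at (316, 97) and (478, 96). Next I'll compute its offset from the lane.

```bash
python3 - <<'E' 2>/dev/null
from h import *
d=np.load('c2.npz');c=(d['K'],d['R'],d['t'])
g=cv2.imread('pics/w2.png',0);G=cv2.GaussianBlur(g,(0,0),1).astype(float)
def side(rows,c0,c1,z,s):
    pts=np.array([ray('w',(c0+(np.gradient(G[r,c0:c1])*s).argmax(),r),z,c)[:2] for r in rows])
    v=cv2.fitLine(pts.astype(np.float32),cv2.DIST_HUBER,0,.001,.001).ravel();v[:2]*=np.sign(v[1]);return v
L=side(range(140,244),243,258,.01,1);R=side(range(140,244),294,309,.01,-1)
for v in(L,R):print(np.degrees(np.arctan2(-v[0],v[1])),[float(v[2]+v[0]/v[1]*(y-v[3])) for y in(-.12,.02)])
for p,z in(((316,97),.022),((478,96),.022),((349,41),.022),((446,41),.022),((317,37),.048),((479,38),.048),((355,194),.01),((431,194),.01)):print(p,ray('w',np.array(p)*.7,z,c)[:2].round(4))
E
```

```text
0.5167696 [0.4928579330444336, 0.49159520864486694]
0.22916399 [0.555751621723175, 0.5551916360855103]
(316, 97) [0.4653 0.1021]
(478, 96) [0.5887 0.1031]
(349, 41) [0.4914 0.1403]
(446, 41) [0.563  0.1405]
(317, 37) [0.4718 0.1376]
(479, 38) [0.5832 0.1372]
(355, 194) [0.4924 0.0287]
(431, 194) [0.5557 0.0289]
```

Request:
carry_out(
  rows=[
    [0.32,[-0.31,0,0],[0,0,0]],
    [0.32,[-0.31,0,0],[0,0,0]],
    [0.32,[-0.31,0,0],[0,0,0]],
    [0.32,[-0.31,0,0],[0,0,0]],
    [0.32,[-0.31,-0.01,0],[0,0,0]],
    [0.32,[0,0,0.35],[0,0,0]],
    [0.32,[0,0,0.35],[0,0,0]],
    [0.32,[0,0,0.35],[0,0,0]],
    [0.32,[0,0,0.35],[0,0,0]],
    [0.32,[0,0,0.35],[0,0,0]],
    [0.32,[0,0,0.2],[0,0,0]],
    [0.32,[0,0,0],[0,0,0]],
  ],
)

```text
t: 11.03
tcp_pos: [0.5234, -0.1753, 0.0488]
tool_rot: [-2.216, -2.216, 0.004]
wrist_force: [-1.1, -0.2, -0.0]
opening: 0.0279
grip_force: 0.0
```

Request:
carry_out(
  rows=[
    [0.32,[0,0,0.3],[0,0,0]],
    [0.32,[0,0,0.1],[0,0,0]],
    [0.32,[0,0,0.05],[0,0,0]],
    [0.32,[0,0,0],[0,0,0]],
    [0.32,[0,0,0],[0,0,0]],
  ],
)

```text
t: 11.45
tcp_pos: [0.5271, -0.176, 0.01]
tool_rot: [2.22, 2.221, 0.001]
wrist_force: [-0.7, -0.3, 0.0]
opening: 0.0279
grip_force: 0.0
```

Request:
carry_out(
  rows=[
    [0.32,[0.1,-0.02,0.03],[0,0,0]],
    [0.32,[0.08,0,0],[0,0,0]],
    [0.32,[0.05,0,0],[0,0,0.005]],
    [0.32,[0.05,0,0],[0,0,0.005]],
    [0.32,[0.05,0,0],[0,0,0.005]],
    [0.32,[0.05,0,0],[0,0,0.005]],
    [0.32,[0.05,0,0],[0,0,0.005]],
    [0.32,[0.05,0,0],[0,0,0.005]],
    [0.32,[0.05,0,0],[0,0,0]],
    [0.32,[0.05,0,0],[0,0,0]],
    [0.32,[0.05,0,0],[0,0,0]],
  ],
)

```text
t: 12.37
tcp_pos: [0.5253, -0.1124, 0.0058]
tool_rot: [2.255, 2.187, 0.0]
wrist_force: [-0.1, -4.0, 2.6]
opening: 0.0279
grip_force: 1.9
```

```bash
cat > m.py <<'E'
from h import *
s=robot.get_state();print(s['t'],s['tcp_pos'],s['tool_rot'],s['wrist_force'])
a=save('wrist','wx.png');c=cal('wrist')
for n in('wrist','top'):
  if n=='top':save('top','tx.png')
  for t in('carrier','specimen_foot','bridge','stop'):
    print(n,t,[(np.round(d['uv'],1).tolist(),round(d['conf'],2),ray(n,d['uv'],0)[:2].round(4).tolist()) for d in robot.landmark_of(n,t)])
E
python3 m.py
```

```text
12.3667 [ 0.52527392 -0.11239318  0.00579952] [2.25516535e+00 2.18686875e+00 1.20025197e-04] [-0.07559497 -4.01785897  2.58117045]
wrist carrier [([274.8, 78.4], 0.74, [0.528, -0.016])]
wrist specimen_foot []
wrist bridge []
wrist stop []
top carrier [([385.1, 294.9], 0.98, [0.3512, -0.1988]), ([309.1, 216.3], 0.92, [0.5356, -0.0168]), ([337.8, 133.2], 0.7, [0.7509, -0.0876])]
top specimen_foot [([320.9, 140.1], 0.91, [0.7317, -0.0448]), ([291.5, 217.3], 0.79, [0.5322, 0.0263]), ([382.4, 314.5], 0.77, [0.3059, -0.1914])]
top bridge [([232.5, 215.9], 0.73, [0.5326, 0.1709])]
top stop [([216.2, 220.7], 0.57, [0.5198, 0.2103])]
```

Request:
carry_out(
  rows=[
    [0.32,[0.05,0,0],[0,0,0]],
    [0.32,[0.05,0,0],[0,0,-0.004]],
    [0.32,[0.05,0,0],[0,0,-0.004]],
    [0.32,[0.05,0,0],[0,0,-0.004]],
    [0.32,[0.05,0,0],[0,0,-0.004]],
    [0.32,[0.05,0,0],[0,0,-0.004]],
    [0.32,[0.05,0,0],[0,0,-0.004]],
    [0.32,[0.05,0,0],[0,0,-0.004]],
    [0.32,[0,0,0],[0,0,0]],
  ],
)

```text
t: 13.62
tcp_pos: [0.5261, -0.0712, 0.0058]
tool_rot: [-2.221, -2.222, -0.001]
wrist_force: [0.4, 0.3, 0.2]
opening: 0.0276
grip_force: 0.0
```

```bash
python3 m.py|grep -v stop; python3 - <<'E'
import cv2
w=cv2.imread('pics/wx.png');cv2.imwrite('pics/wxb.png',cv2.resize(w,(800,600)))
E
```

```text
13.6167 [ 0.52605252 -0.07123664  0.00584903] [-2.22069332e+00 -2.22181619e+00 -9.39482962e-04] [0.36423175 0.31729905 0.21507813]
wrist carrier [([275.5, 76.3], 0.58, [0.5265, 0.0239])]
wrist specimen_foot []
wrist bridge []
top carrier [([338.9, 132.1], 0.89, [0.7539, -0.0904]), ([291.7, 216.0], 0.64, [0.5355, 0.0258])]
top specimen_foot [([272.4, 216.9], 0.76, [0.5322, 0.0731]), ([383.0, 314.6], 0.76, [0.3057, -0.1928]), ([321.7, 138.1], 0.64, [0.737, -0.0468])]
top bridge [([233.0, 218.0], 0.62, [0.5274, 0.1695]), ([276.1, 218.2], 0.19, [0.5292, 0.0639])]
```

View pics/wxb.png

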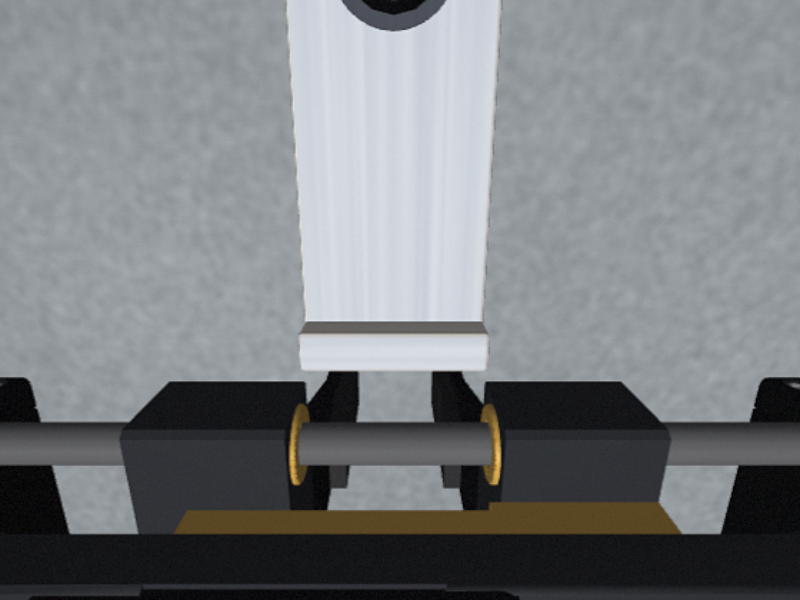

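The carrier is straight and centred between the fingers, with the bar from (300, 350) to (488, 350). Its front is about to enter the mouth, so I'll push on.

Request:
carry_out(
  rows=[
    [0.32,[0.05,0,0],[0,0,0]],
    [0.32,[0.05,0,0],[0,0,0]],
    [0.32,[0.05,0,0],[0,0,0]],
    [0.32,[0.05,0,0],[0,0,0]],
    [0.32,[0.05,0,0],[0,0,0]],
    [0.32,[0.05,0,0],[0,0,0]],
    [0.32,[0.05,0,0],[0,0,0]],
    [0.32,[0.05,0,0],[0,0,0]],
  ],
)

```text
t: 14.78
tcp_pos: [0.5259, -0.0322, 0.0057]
tool_rot: [-2.223, -2.22, 0.0]
wrist_force: [-0.4, -2.0, -1.1]
opening: 0.0278
grip_force: 0.9
```

Request:
carry_out(
  rows=[
    [0.32,[0.05,0,0],[0,0,0]],
    [0.32,[0.05,0,0],[0,0,0]],
    [0.32,[0.05,0,0],[0,0,0]],
    [0.32,[0.05,0,0],[0,0,0]],
    [0.32,[0.05,0,0],[0,0,0]],
    [0.32,[0.05,0,0],[0,0,0]],
    [0.32,[0.05,0,0],[0,0,0]],
    [0.32,[0.05,0,0],[0,0,0]],
  ],
)

```text
t: 15.45
tcp_pos: [0.5261, 0.0077, 0.0058]
tool_rot: [2.223, 2.22, 0.0]
wrist_force: [0.1, -1.6, -0.5]
opening: 0.0279
grip_force: 0.8
```

Request:
carry_out(
  rows=[
    [0.32,[0.05,0,0],[0,0,0]],
    [0.32,[0.05,0,0],[0,0,0]],
    [0.32,[0.04,0,0],[0,0,0]],
    [0.32,[0.03,0,0],[0,0,0]],
    [0.32,[0.02,0,0],[0,0,0]],
  ],
)

```text
t: 15.87
tcp_pos: [0.5261, 0.0266, 0.0058]
tool_rot: [2.223, 2.22, 0.0]
wrist_force: [-0.0, -3.2, 0.0]
opening: 0.0278
grip_force: 1.0
```

Request:
carry_out(
  rows=[
    [0.32,[0.02,0,0],[0,0,0]],
    [0.32,[0.02,0,0],[0,0,0]],
  ],
)

```text
t: 16.03
tcp_pos: [0.5262, 0.03, 0.0058]
tool_rot: [2.223, 2.219, -0.0]
wrist_force: [0.8, -2.0, -0.4]
opening: 0.0277
grip_force: 1.1
```

Request:
carry_out(
  rows=[
    [0.32,[0.015,0,0],[0,0,0]],
    [0.32,[0.015,0,0],[0,0,0]],
  ],
)

```text
t: 16.2
tcp_pos: [0.5262, 0.0331, 0.0058]
tool_rot: [2.223, 2.219, -0.0]
wrist_force: [-0.3, -2.2, -0.1]
opening: 0.0281
grip_force: 1.1
```

Request:
carry_out(
  rows=[
    [0.32,[0.015,0,0],[0,0,0]],
  ],
)

```text
t: 16.28
tcp_pos: [0.5261, 0.0347, 0.0058]
tool_rot: [2.223, 2.22, -0.0]
wrist_force: [0.5, -2.5, -0.2]
opening: 0.0282
grip_force: 1.1
```

Request:
carry_out(
  rows=[
    [0.32,[0.015,0,0],[0,0,0]],
  ],
)

```text
t: 16.37
tcp_pos: [0.5261, 0.0349, 0.0058]
tool_rot: [2.223, 2.218, -0.002]
wrist_force: [-0.4, -10.4, 3.4]
opening: 0.0279
grip_force: 5.3
```

It has met the stop, with the force jumping to 10 N. I'll give a gentle squaring press, then back off.

Request:
carry_out(
  rows=[
    [0.32,[0.01,0,0],[0,0,0]],
    [0.32,[0,0,0],[0,0,0]],
  ],
)

```text
t: 16.53
tcp_pos: [0.5261, 0.0349, 0.0058]
tool_rot: [2.224, 2.217, -0.004]
wrist_force: [-1.7, -9.2, 2.8]
opening: 0.0281
grip_force: 4.6
```

Request:
carry_out(
  rows=[
    [0.32,[-0.05,0,0],[0,0,0]],
    [0.32,[-0.1,0,0],[0,0,0]],
    [0.32,[-0.2,0,0],[0,0,0]],
    [0.32,[0,0,-0.3],[0,0,0]],
    [0.32,[0,0,-0.3],[0,0,0]],
    [0.32,[0,0,-0.3],[0,0,0]],
    [0.32,[0,0,-0.3],[0,0,0]],
    [0.32,[0,0,-0.3],[0,0,0]],
    [0.32,[0,0,-0.3],[0,0,0]],
    [0.32,[0,0,-0.3],[0,0,0]],
    [0.32,[0,0,0],[0,0,0]],
    [0.32,[0,0,0],[0,0,0]],
  ],
)

```text
t: 17.53
tcp_pos: [0.527, 0.0021, 0.2173]
tool_rot: [2.221, 2.218, 0.004]
wrist_force: [-0.7, 0.5, -0.0]
opening: 0.028
grip_force: 0.0
```

```bash
python3 m.py; python3 - <<'E'
from h import *
w=cv2.imread('pics/wx.png');cv2.imwrite('pics/wxc.png',cv2.resize(w,(800,600)))
print([ (proj('wrist',p)/.7).round().tolist() for p in[(.495,.042,.024),(.559,.042,.024),(.495,.135,.01),(.559,.135,.01)]])
E
```

```text
17.5333 [0.52701228 0.00210818 0.2173399 ] [2.22114451 2.2180224  0.00370265] [-0.72775399  0.48000651 -0.04919392]
wrist carrier [([457.1, 248.8], 0.85, [0.7514, -0.085]), ([273.0, 58.5], 0.79, [0.5229, 0.1325])]
wrist specimen_foot [([449.7, 222.8], 0.8, [0.7361, -0.0504])]
wrist bridge [([274.1, 16.2], 0.65, [0.5236, 0.1718])]
wrist stop []
top carrier [([249.2, 215.8], 0.95, [0.5337, 0.13])]
top specimen_foot [([228.2, 214.6], 0.74, [0.5356, 0.1816])]
top bridge [([232.7, 218.5], 0.8, [0.5261, 0.1702])]
top stop [([215.2, 220.4], 0.9, [0.5205, 0.2128])]
[[352.0, 212.0], [438.0, 212.0], [350.0, 78.0], [440.0, 78.0]]
```

View pics/wxc.png

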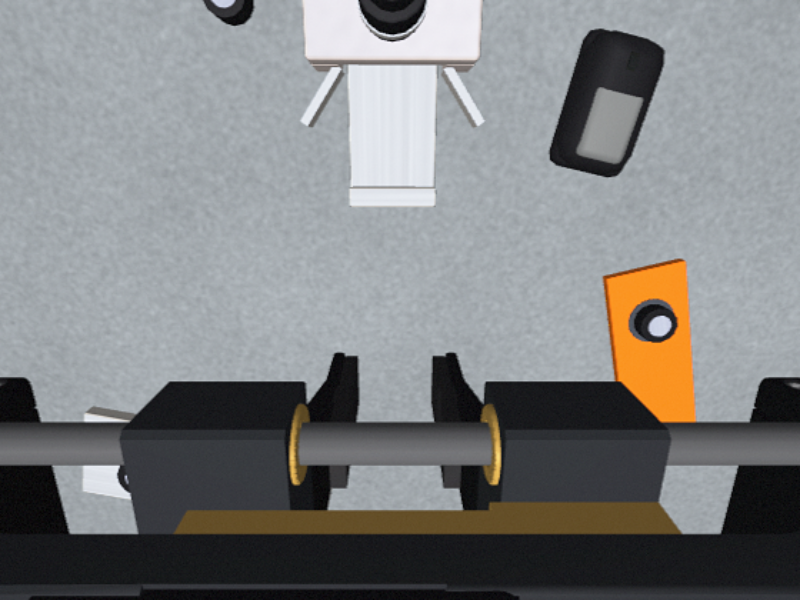

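The carrier's bar is square, running from (349, 206) to (436, 206), and the plate is centred in the lane. The mouse and the spare mount are where they were. The rear-to-bridge distance matches the home value, so I'm handing the job in.

```bash
python3 -c "
from plant import robot
print(robot.finish_job())"
```

```text
the job is handed in; nothing more can be done
None
```

I straightened the small grey carrier and pushed it under the bridge until it met the stop squarely. The arm is backed clear, and I handed the job in at about 17.6 s.

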